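Fit the missing U-clip that clamps the guard rail to its sill bracket

ROBOT

A 6-joint arm with a two-finger parallel gripper is mounted at the origin on the work surface. World frame = base frame: x ahead of the robot, y to its left, z up, the work surface at z = 0. Lengths are in m, angles in rad, forces in N, time in s.
With the tool pointing down it reaches from about 0.325 to 0.85 m from the base axis. Payload 15.5 kg.
Tool frame: the origin (TCP) lies at the centre of the arm's flange, where the gripper is bolted on; the fingertips stand 191 mm ahead of it and the grasp point (between the pads) lies 172 mm ahead of it; z points along the fingers, x is the direction in which the jaws open and shut, and the axes are right-handed (so a half turn about z gives the same grasp; the last joint's range is limited). The gripper opens to 91 mm and grips with 3 to 60 N. Pads are 32 mm wide; open, the fingers measure 118 mm over their backs; the gripper's body (76 mm by 178 mm) begins 60 mm behind the grasp point.
Start: joints at [-1.427, 0.494, 1.345, -0, 1.302, -0.096], TCP at [0.148, -0.607, 0.405] pointing down, gripper open.
Joint ranges: [-2.91, 2.91], [-0.82, 2.16], [0.22, 2.67], [-1.22, 4.37], [0.12, 2.79], [-3.08, 3.08]. Speed limits (rad/s): [1.89, 1.89, 2.57, 3.01, 3.01, 3.01].

INTERFACE

Orientations are given as a rotation vector (axis times angle).
In Python, from rig import telemetry, optics, ticket, finder gives the robot as it stands.
- The arm moves only by the tool carry_out, never from a script. Its argument "targets" is text: rows parted by semicolons, each of 7 numbers parted by spaces: the shift along the tool's x, y, z in mm, then the turn, a rotation vector about the tool's x, y, z in degrees, then the closure, from 0 (fully open) to 1 (shut). In form: tx ty tz rx ry rz gripper; .... A call has 1 to 20 rows; each row is the pose to reach, as a shift and turn from the pose commanded when the call began, along the tool's axes at that moment; what a row does not reach only later rows make up. A row lasts 1/10 s, in which the tool goes at most 50 mm and 8.59 degrees, less where a joint would pass 70% of its speed; a pose out of reach is approached as far as the arm can. A call with a gripper value outside its range is refused whole. The fingers move at their own pace and stop on an object; "grip_force" is the grip in N (left out, the last holds). Time passes only in rows, so rows that repeat a pose let the fingers close. It gives the time, the measured TCP pose, the force and the opening at its end, in the units of the state.
- telemetry.sense(): the state, without advancing time (a new reading comes with each control period).
- optics.capture(name): name is "scene" or "top" or "wrist"; returns (picture, depth): 480x640x3 uint8, red, green, blue; 480x640 float32, m along the optical axis (not along the pixel's ray), 0 where there is no reading.
- optics.camera_model(name): a dict with "camera_matrix" (3x3 intrinsics, pixels), "position" and "attitude" of the camera in the world. Camera axes: x right, y down, z forward; pixel columns grow to the right and rows downward; lengths in m; the calibration is good to about 2 mm. A picture is of the moment at which its call begins: read the wrist's pose just before it. camera_model takes no time and is no camera call; for the wrist camera it gives the pose at the moment of the call.
- ticket.hand_in(): hands the job in, once; it reports no verdict.
Trained networks look in the newest picture that a camera, given by its name, has taken for a name from the list of things; names that differ only in an ending like _2 or _b are one class to them, and where a whole thing is asked for, a point or a joint stands for the part that bears it (a point fixed in the world has none). Each returns a list of dicts, best first, with "confidence" (0 to 1); they miss things now and then, are a little off and sometimes report something else, mostly with a low value. They report only what shows in the picture. A call takes as long as a camera call.
- finder.look_for(camera, thing): "position" ([x, y, z] in m, in the coordinates of the camera as it stood for that picture, good to about 4 mm: the middle of the surface that is visible of it).
- finder.spot_point(camera, thing): "position" ([x, y, z] in m, in the coordinates of the camera as it stood for that picture, good to about 4 mm: a listed point, or the origin of a listed thing).
The state is a dict: "clock": time; "joint_pos": joint angles; "qd": joint speeds; "joint_torque": joint torques, N m; "eef_pos": TCP position; "orientation": TCP orientation; "contact_force": force on the tool from outside, world axes, zero at the start; "ft_torque": the same for the moment, N m; "finger_gap": finger opening in m.
Only numpy, scipy, OpenCV 4.12 (cv2) and the standard library are available. Lean on these libraries where they do the work, as an engineer would, in place of code of your own. Each camera call takes 0.05 s, during which the arm holds its last target.

TASK

The guard rail along the sill lies in two white brackets, but only one of them has its orange-headed U-clip. Take the loose U-clip out of its grey stand, pass both legs down around the rail, feel lightly along the other bracket's blue plate for its two holes, and press the clip gently down until it is fully home on the rail, then let go. Never force it (no more than 40 N), and leave everything else where it is.

Things in the scene. Friction and masses are not known exactly. Their poses are not given: they have to be found in the camera images.
- clip: Loose U-clip: two upright round steel legs, 8 mm thick 1 mm bevel at the tips, centres at x = -16 and +16 mm, joined by a crossbar; on top an orange head 34 (x) by 16 (y) by 38 mm (z = 70 to 108 mm), to be pinched across its 16 mm at about z = 92. Origin midway between the leg tips, z up. 100 to 170 g. Same after a half turn. Starts in the stand, leaning up to 3 degrees.
- clip_seat (a point): Middle of the underside of the clip's crossbar, 64 mm above the leg tips: the spot that lands on top of the rail when the clip is home.
- stand: Fixed grey block 64 x 44 x 36 mm with two pits 32 mm deep, in which the clip starts upright; origin under its centre, x along the line of the pits, same axes as the clip at first.
- bracket: The open white bracket (no clip yet), fixed, 90 mm along x, 118 mm along y; origin under its centre on the sill. The rail crosses it along its y axis at x = 0, rail axis at z = 85 mm, rail top at z = 94 mm. A blue painted plate lies in it under the rail. Clip home: leg tips at z = 30 mm, crossbar on the rail, clip's y along this y.
- plate_mid (a point): Point of the open bracket (does not follow the plate), at x = y = 0, z = 60 mm, level with the blue plate's top. The plate (84 by 70 by 12 mm) has two holes at x = -16 and +16 mm, 11.5 mm (x) by 10.5 mm (y); both at the same y, anywhere from -14 to +14 mm, which is not reported: find it by feel or sight. The plate is clamped and does not budge under 40 N.
- rail_top (a point): Point on top of the rail over the open bracket's middle (x = y = 0, z = 94 mm). Tips beside the holes stop 30 mm short of home. Under the plate spring plungers grip the legs: the last 15 mm or so must be pushed with 3 to 16 N; the clip does not drop home by itself. Pressing it on the bracket or rail with over 40 N counts as damage.
- bracket_done: The other white bracket, fixed, like the first, with its orange-headed clip already fully home. Leave alone.
- rail: Fixed aluminium guard rail, a round bar 18 mm thick and 400 mm long along its y axis, axis 85 mm above the sill; origin on the sill under its middle.
- trays: Bystander, fixed: stack of three pale grey round trays, 140 mm across, 32 mm high.
- charger: Bystander, fixed: white dome charger with a button on top, 100 mm across, about 65 mm high.
- canister: Bystander, loose: aluminium canister with screw-top lid, 55 mm across, 66 mm high, origin under its centre.
- bird: Bystander, loose and fragile: blue ceramic bird, 68 mm high, about 80 mm long, origin under its centre.
- brush: Bystander, loose: green-handled cleaning brush lying on the sill.
- mug: Bystander, loose: white mug, 76 mm across, 85 mm high, origin under its centre.

How it is judged:
On the way, in this order (a step that is already met when the one before it is completed fails the run):
1. the clip is lifted clear of its stand (z of clip in the frame of stand above 0.045 m), for 0.1 s.
2. the legs straddle the rail and both have entered the holes of the open bracket's plate (z of clip in the frame of bracket below 0.052 m and x of clip in the frame of bracket between -0.004 and 0.004 m and y of clip in the frame of bracket between -0.018 and 0.018 m and angle between clip's own z axis and vertical below 0.15 rad), for 0.1 s.
At the end, for the whole second after the job is handed in: The clip stands astride the rail with both legs through the two holes of the open bracket's plate, its crossbar within 2.5 mm of the top of the rail, upright within 0.12 rad, released and at rest (z of clip_seat in the frame of bracket below 0.0965 m and x of clip in the frame of bracket between -0.004 and 0.004 m and y of clip in the frame of bracket between -0.018 and 0.018 m and angle between clip's own z axis and vertical below 0.12 rad and angle between the y axis of clip and the y axis of bracket, either way round below 0.15 rad and linear speed of clip below 0.01 m/s); the robot touches nothing.
It fails at once if the clip is pressed on the open bracket with more than 40 N (contact force between clip and bracket above 40 N).
It fails at once if the clip is pressed on the rail with more than 40 N (contact force between clip and rail above 40 N).
It fails at once if the clip is pressed on the finished bracket with more than 40 N (contact force between clip and bracket_done above 40 N).
It fails at once if a bystander is moved more than 20 mm (distance of any of canister, bird, brush, mug from where it was at the start of the episode above 0.02 m).
It fails at once if the fixed trays, charger or finished bracket are struck (over 15 N) (contact force between any of trays, charger, bracket_done and the arm above 15 N or contact force between any of trays, charger, bracket_done and the fingers above 15 N).
It also fails if it takes over 67 s, if anything falls off the work surface, if the arm or the gripper's body presses on something with over 40 N, if the wrist force passes 120 N, or if a joint passes its speed limit or range.

## Working session

There is one attempt and no reset: what is moved stays moved. The work goes in short steps, Python scripts to look and compute and a tool call to move; the robot and the scene stay as the last step left them, time stands still between calls to the robot, and variables do not carry over. Pictures are saved under pics/ and viewed, and the job is handed in when it is done.

Besides the shell and the picture viewer there is one more tool, called after ">>>" as name(argument=value, ...), one argument or row to a line, values as JSON. carry_out: Moves the arm, as the interface text tells. Its arguments: {"type":"object","properties":{"targets":{"type":"string"},"grip_force":{"type":"number"}},"required":["targets"]}

```bash
ls; mkdir -p pics; cat > h.py <<'E'
import numpy as np, cv2
from scipy.spatial.transform import Rotation as R
from rig import telemetry, optics, ticket, finder
def cam(n):
    m=optics.camera_model(n); K=np.array(m["camera_matrix"]); p=np.array(m["position"]); a=np.array(m["attitude"])
    Rm=a if a.shape==(3,3) else (R.from_rotvec(a).as_matrix() if a.size==3 else None)
    return K,p,Rm
def save(n,f):
    c=cam(n); im,d=optics.capture(n); cv2.imwrite('pics/'+f+'.png',im[:,:,::-1]); np.savez('pics/'+f+'.npz',d=d,K=c[0],p=c[1],R=c[2],im=im)
    return im,d,c
def w(c,d,u,v):
    K,p,Rm=c; z=d[v,u]; return p+Rm@(z*np.array([(u-K[0,2])/K[0,0],(v-K[1,2])/K[1,1],1]))
def cloud(c,d):
    K,p,Rm=c; v,u=np.mgrid[:480,:640]; P=np.stack([(u-K[0,2])/K[0,0]*d,(v-K[1,2])/K[1,1]*d,d],-1); return P@Rm.T+p
E
python3 - <<'E'
from h import *
print(optics.camera_model("scene"))
np.set_printoptions(precision=4,suppress=True)
for n in ("scene","top","wrist"):
    im,d,c=save(n,n+'0'); print(n,c[1])
    for t in ("clip","stand","bracket","bracket_done","rail"):
        print(t,[(np.round(c[1]+c[2]@np.array(r["position"]),4),round(r["confidence"],2)) for r in finder.spot_point(n,t)])
print(telemetry.sense())
E
```

```text
pics
{'camera_matrix': array([[535.27026601,   0.        , 316.90937034],
       [  0.        , 535.27026601, 234.98528732],
       [  0.        ,   0.        ,   1.        ]]), 'position': array([1.25744322, 0.29288118, 0.87113823]), 'attitude': array([-1.38336752, -2.15070583,  0.89295675])}
scene [1.2574 0.2929 0.8711]
clip [(array([ 0.4508, -0.0402,  0.0052]), 0.54), (array([0.6095, 0.1319, 0.0002]), 0.53)]
stand [(array([ 0.4499, -0.0373, -0.0009]), 0.84)]
bracket [(array([ 0.6129, -0.0761,  0.004 ]), 0.87), (array([ 0.6097, -0.0778,  0.0955]), 0.47)]
bracket_done [(array([0.6088, 0.1357, 0.0016]), 0.97), (array([0.3387, 0.3282, 0.002 ]), 0.59)]
rail []
top [ 0.373  -0.0047  1.6496]
clip [(array([ 0.4513, -0.0375,  0.0016]), 0.59)]
stand [(array([ 0.453 , -0.0375,  0.001 ]), 0.74)]
bracket [(array([ 0.6101, -0.0759,  0.0005]), 0.7), (array([ 0.3415,  0.3272, -0.0016]), 0.64), (array([0.4729, 0.3307, 0.0022]), 0.56)]
bracket_done [(array([0.6028, 0.1347, 0.0041]), 0.8)]
rail [(array([0.6091, 0.0154, 0.0004]), 0.88)]
wrist [ 0.2124 -0.5913  0.3853]
clip []
stand []
bracket []
bracket_done []
rail []
{'clock': 0.9, 'joint_pos': array([-1.4275,  0.4936,  1.3455,  0.    ,  1.3025, -0.0955]), 'qd': array([ 0.0019, -0.0003, -0.0006,  0.0011, -0.0004,  0.0005]), 'joint_torque': array([ -0.007 , -87.8693, -38.2256,   0.0702,   0.0442,  -0.    ]), 'eef_pos': array([ 0.1478, -0.6073,  0.4047]), 'orientation': array([ 2.4702, -1.9411,  0.0001]), 'contact_force': array([ 0.5358,  0.0519, -0.8733]), 'ft_torque': array([ 0.0056, -0.0128, -0.0084]), 'finger_gap': 0.09114487570837791}
```

View pics/scene0.png

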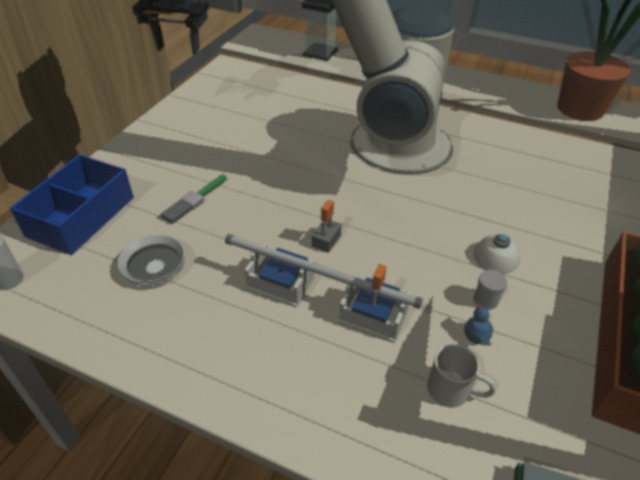

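View pics/top0.png

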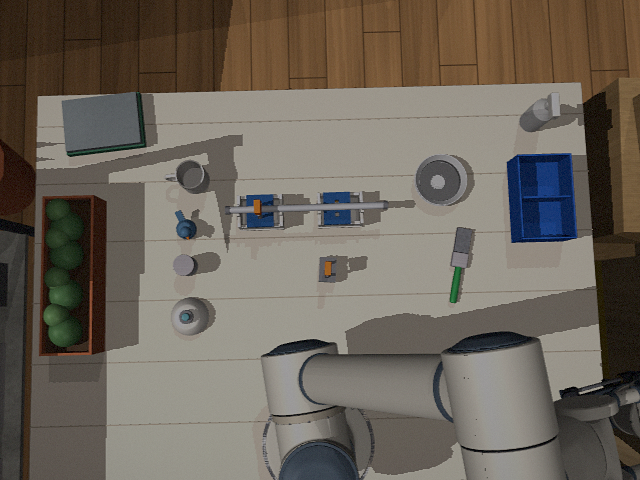

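```bash
python3 - <<'E'
import cv2
a=cv2.imread('pics/top0.png')[170:300,290:400]; cv2.imwrite('pics/topc.png',cv2.resize(a,None,fx=4.6,fy=4.6,interpolation=cv2.INTER_CUBIC))
a=cv2.imread('pics/scene0.png')[190:340,225:425]; cv2.imwrite('pics/scenec.png',cv2.resize(a,None,fx=4,fy=4,interpolation=cv2.INTER_CUBIC))
import numpy as np
from h import *
for f in ('top0','scene0'):
    z=np.load('pics/'+f+'.npz'); P=cloud((z['K'],z['p'],z['R']),z['d']); im=z['im'].astype(int)
    m=(im[...,0]>im[...,2]*1.8)&(im[...,0]>120)&(np.abs(P[...,0]-.451)<.06)&(np.abs(P[...,1]+.038)<.06)&(P[...,2]>.05)
    Q=P[m]; print(f,len(Q),Q.min(0),Q.max(0),Q.mean(0))
    T=Q[Q[:,2]>np.percentile(Q[:,2],60)-.004]; print(T.mean(0)); 
    ev,V=np.linalg.eigh(np.cov(T[:,:2].T)); print('axis',np.degrees(np.arctan2(V[1,1],V[0,1])),np.sqrt(ev))
    # rail
    m=(np.abs(P[...,2]-.092)<.006)&(np.abs(P[...,0]-.61)<.03)&(P[...,1]>-.22)&(P[...,1]<.08)
    Q=P[m]; k=np.polyfit(Q[:,1],Q[:,0],1); print('rail x=',k, np.degrees(np.arctan(k[0])),Q[:,2].max(),Q[:,1].min())
E
```

```text
top0 77 [ 0.43520207 -0.04263802  0.10383214] [ 0.46537495 -0.02939479  0.11881436] [ 0.45017083 -0.03598141  0.11148046]
[ 0.45091084 -0.03586661  0.11241822]
axis 176.52971943961302 [0.00436585 0.0090145 ]
rail x= [-0.00590387  0.6074483 ] -0.338262917805252 0.09795595533255952 -0.19458140071760135
scene0 107 [ 0.43681649 -0.04143046  0.07803765] [ 0.46983819 -0.02696277  0.11499018] [ 0.45230693 -0.03186185  0.10605024]
[ 0.45431892 -0.03381907  0.11189988]
axis 176.1512396393538 [0.00406034 0.00961586]
rail x= [-0.00890111  0.61242598] -0.5099827516931595 0.0978375343478658 -0.1938965731752928
```

View pics/topc.png

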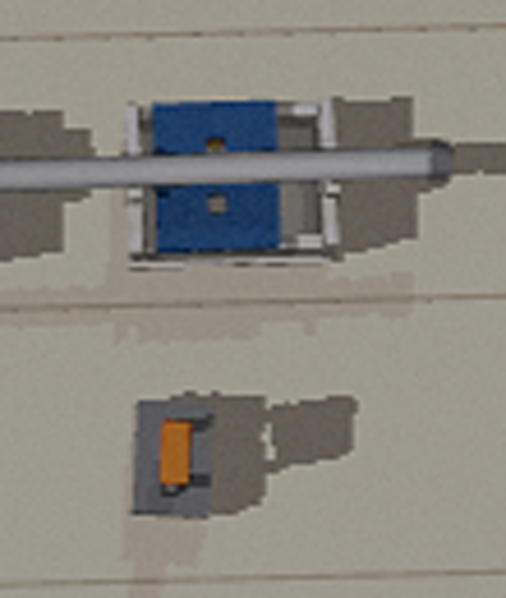

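View pics/scenec.png

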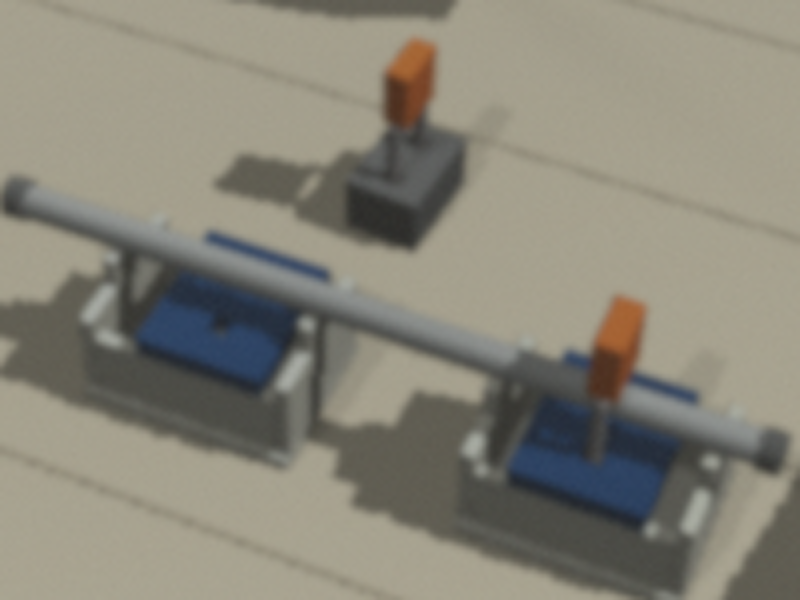

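```bash
cat >> h.py <<'E'
def ray(c,u,v,zz):
    K,p,Rm=c; r=Rm@np.array([(u-K[0,2])/K[0,0],(v-K[1,2])/K[1,1],1]); return p+r*(zz-p[2])/r[2]
E
python3 - <<'E'
from h import *
np.set_printoptions(precision=4,suppress=True)
z=np.load('pics/top0.npz'); c=(z['K'],z['p'],z['R'])
print(c[0])
for u,v in ((215,145),(217,204)): print('hole',ray(c,290+u/4.6,170+v/4.6,.06))
for u,v in ((155,102),(277,102),(277,249),(155,250)): print('plate',ray(c,290+u/4.6,170+v/4.6,.06))
for u,v in ((162,422),(190,421),(190,484),(162,485)): print('head',ray(c,290+u/4.6,170+v/4.6,.112))
z=np.load('pics/scene0.npz'); c=(z['K'],z['p'],z['R'])
print('hole',ray(c,225+221/4,190+322/4,.06))
print('donehole',ray(c,225+595/4,190+460/4,.06))
s=telemetry.sense(); Rt=R.from_rotvec(s['orientation']).as_matrix(); print(Rt); K,p,Rm=cam('wrist'); print('wristcam in tool',Rt.T@(p-s['eef_pos']),Rt.T@Rm)
E
```

```text
[[618.1131   0.     314.2655]
 [  0.     618.1131 232.4941]
 [  0.       0.       1.    ]]
hole [ 0.6248 -0.066   0.06  ]
hole [ 0.5911 -0.0661  0.06  ]
plate [ 0.6503 -0.0328  0.06  ]
plate [ 0.6485 -0.1018  0.06  ]
plate [ 0.5646 -0.0991  0.06  ]
plate [ 0.5659 -0.0304  0.06  ]
head [ 0.4658 -0.0307  0.112 ]
head [ 0.4659 -0.0459  0.112 ]
head [ 0.4319 -0.0449  0.112 ]
head [ 0.4317 -0.0298  0.112 ]
hole [ 0.6245 -0.0625  0.06  ]
donehole [0.6281 0.1397 0.06  ]
[[ 0.2365 -0.9716  0.    ]
 [-0.9716 -0.2365 -0.    ]
 [ 0.     -0.     -1.    ]]
wristcam in tool [-0.0003 -0.0665  0.0195] [[ 1.     -0.0003  0.0001]
 [ 0.0003  0.9717  0.2362]
 [-0.0002 -0.2362  0.9717]]
```

```bash
cat >> h.py <<'E'
def plan(pos,yaw_deg,tilt=None):
    """shift & turn in tool axes from the commanded(~measured) pose, for tool down with tool x at yaw"""
    s=telemetry.sense(); Rt=R.from_rotvec(s['orientation'])
    x=np.array([np.cos(np.radians(yaw_deg)),np.sin(np.radians(yaw_deg)),0]); z=np.array([0,0,-1.]); 
    Rg=R.from_matrix(np.stack([x,np.cross(z,x),z],1))
    d=Rt.inv().apply(np.array(pos)-s['eef_pos'])*1000; r=(Rt.inv()*Rg).as_rotvec(degrees=True)
    print('shift',np.round(d,2),'turn',np.round(r,2),'t',s['clock'],'joints',s['joint_pos'])
E
python3 -c "
from h import *
plan([.449,-.038,.40],-90)"
```

```text
shift [-481.89 -427.26    4.71] turn [-0.   -0.   13.68] t 0.9 joints [-1.42752660e+00  4.93584058e-01  1.34550947e+00  1.70977583e-05
  1.30245957e+00 -9.54927808e-02]
```

>>> carry_out(
  targets="-482 -427 5 0 0 13.7 0;-482 -427 5 0 0 13.7 0;-482 -427 5 0 0 13.7 0;-482 -427 5 0 0 13.7 0;-482 -427 5 0 0 13.7 0;-482 -427 5 0 0 13.7 0;-482 -427 5 0 0 13.7 0;-482 -427 5 0 0 13.7 0;-482 -427 5 0 0 13.7 0;-482 -427 5 0 0 13.7 0;-482 -427 5 0 0 13.7 0;-482 -427 5 0 0 13.7 0;-482 -427 5 0 0 13.7 0;-482 -427 5 0 0 13.7 0;-482 -427 5 0 0 13.7 0;-482 -427 5 0 0 13.7 0;-482 -427 5 0 0 13.7 0",
)

```text
clock: 2.6
eef_pos: [0.4483, -0.0389, 0.3998]
orientation: [2.219, -2.224, -0.0]
contact_force: [-0.8, -0.6, 0.4]
finger_gap: 0.0916
```

```bash
python3 - <<'E'
from h import *
np.set_printoptions(precision=4,suppress=True)
plan([.449,-.038,.40],-90)
im,d,c=save('wrist','wr1'); P=cloud(c,d); im=im.astype(int)
m=(im[...,0]>im[...,2]*1.8)&(im[...,0]>90)&(np.abs(P[...,0]-.451)<.06)&(np.abs(P[...,1]+.038)<.06)&(P[...,2]>.05)
Q=P[m]; print(len(Q),Q.min(0),Q.max(0)); zt=np.percentile(Q[:,2],50)
T=Q[np.abs(Q[:,2]-zt)<.004]; print('top',T.mean(0),zt)
mt=m&(np.abs(P[...,2]-zt)<.004)
v,u=np.nonzero(mt); print(cv2.minAreaRect(np.stack([T[:,0],T[:,1]],1).astype(np.float32)*1000))
E
```

```text
shift [-0.9  -0.65 -0.24] turn [ 0.01 -0.01 -0.11] t 2.6 joints [-0.2193  0.2548  1.7631 -0.0001  1.1238  1.3535]
1125 [ 0.4227 -0.0878  0.0867] [0.4837 0.0111 0.3107]
top [ 0.4503 -0.0353  0.1122] 0.11244689155911691
((449.6484680175781, -35.30107879638672), (15.496004104614258, 33.97792434692383), 85.77069091796875)
```

View pics/wr1.png

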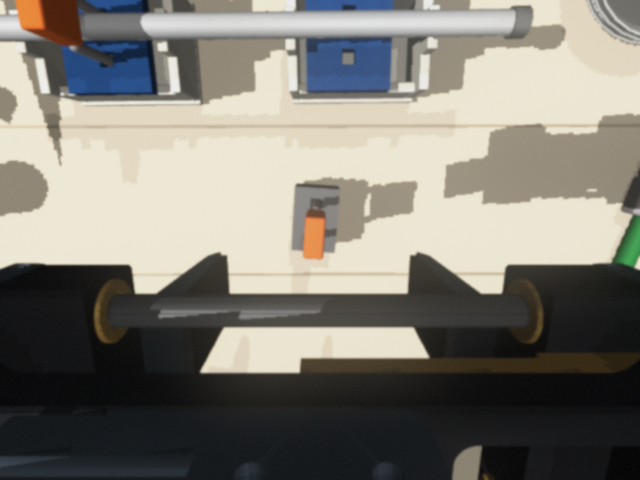

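```bash
python3 - <<'E'
from h import *
np.set_printoptions(precision=4,suppress=True)
z=np.load('pics/wr1.npz'); c=(z['K'],z['p'],z['R']); d=z['d']; P=cloud(c,d); im=z['im']
m=(np.abs(P[...,0]-.451)<.05)&(np.abs(P[...,1]+.038)<.04)&(np.abs(P[...,2]-.036)<.006)
Q=P[m]; r=cv2.minAreaRect(np.array(Q[:,:2]*1000,np.float32)); print('stand',r,np.median(Q[:,2]))
a=im[170:280,270:380,::-1]; cv2.imwrite('pics/wr1c.png',cv2.resize(a,None,fx=5,fy=5,interpolation=cv2.INTER_CUBIC))
a=im[0:110,270:460,::-1]; cv2.imwrite('pics/wr1b.png',cv2.resize(a,None,fx=4,fy=4,interpolation=cv2.INTER_CUBIC))
E
```

```text
stand ((449.5836181640625, -35.59645080566406), (43.97248458862305, 64.17899322509766), 85.87606811523438) 0.03639940369205702
```

View pics/wr1c.png

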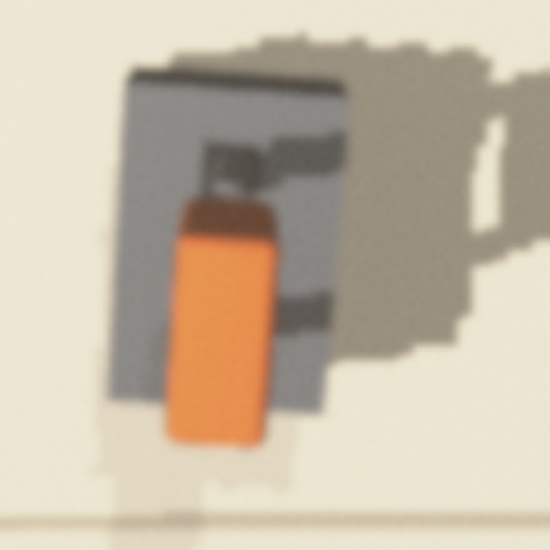

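View pics/wr1b.png

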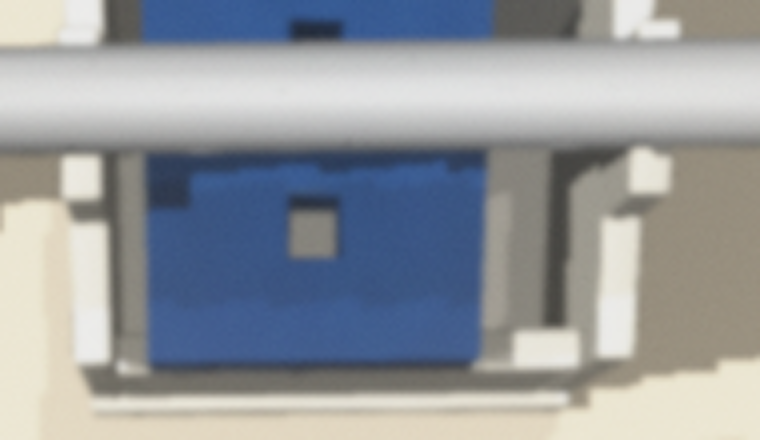

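```bash
python3 - <<'E'
from h import *
z=np.load('pics/wr1.npz'); c=(z['K'],z['p'],z['R'])
print('hole',ray(c,348.5,58,.06))
P=cloud(c,z['d'])
m=(np.abs(P[...,2]-.091)<.004)&(np.abs(P[...,0]-.61)<.03)&(P[...,1]>-.17)&(P[...,1]<.08)
Q=P[m]; k=np.polyfit(Q[:,1],Q[:,0],1); print('rail',k,Q[:,2].max())
plan([.4496,-.0353,.268],-94.2)
E
```

```text
hole [ 0.58991063 -0.06404616  0.06      ]
rail [-0.00803266  0.60514829] 0.09499985751011591
shift [ -3.63  -1.22 131.79] turn [-0.   -0.01  4.08] t 2.65 joints [-2.19352626e-01  2.54804560e-01  1.76299770e+00 -1.03102542e-04
  1.12376433e+00  1.35358817e+00]
```

>>> carry_out(
  targets="-3.6 -1.2 40 0 0 4.1 0;-3.6 -1.2 80 0 0 4.1 0;-3.6 -1.2 110 0 0 4.1 0;-3.6 -1.2 132 0 0 4.1 0;-3.6 -1.2 132 0 0 4.1 0;-3.6 -1.2 132 0 0 4.1 0.5;-3.6 -1.2 132 0 0 4.1 0.8;-3.6 -1.2 132 0 0 4.1 1;-3.6 -1.2 132 0 0 4.1 1;-3.6 -1.2 132 0 0 4.1 1;-3.6 -1.2 132 0 0 4.1 1",
  grip_force=40,
)

```text
clock: 3.75
eef_pos: [0.4499, -0.0343, 0.268]
orientation: [-2.14, 2.3, -0.001]
contact_force: [0.1, 0.1, -0.6]
finger_gap: 0.0462
```

```bash
python3 - <<'E'
from h import *
np.set_printoptions(precision=4,suppress=True)
s=telemetry.sense(); print(s)
save('wrist','wr2')
E
```

```text
{'clock': 3.75, 'joint_pos': array([-0.2086,  0.4659,  1.9163,  0.    ,  0.7589,  1.434 ]), 'qd': array([-0.0024,  0.0043,  0.0009, -0.0009, -0.0003, -0.0021]), 'joint_torque': array([ -0.0302, -67.5772, -20.3247,   0.0311,  -0.0664,  -0.0003]), 'eef_pos': array([ 0.4499, -0.0343,  0.268 ]), 'orientation': array([-2.14  ,  2.2996, -0.0006]), 'contact_force': array([ 0.0641,  0.0726, -0.589 ]), 'ft_torque': array([ 0.0549,  0.014 , -0.035 ]), 'finger_gap': 0.04620611450407699}
```

View pics/wr2.png

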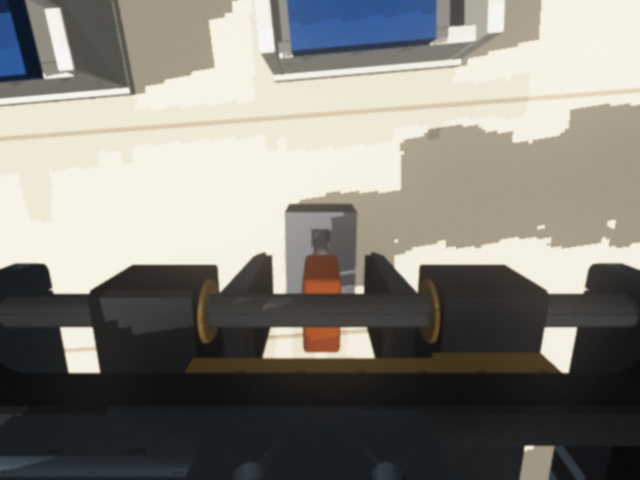

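>>> carry_out(
  targets="0 0 0 0 0 0 1;0 0 0 0 0 0 1;0 0 0 0 0 0 1;0 0 0 0 0 0 1;0 0 0 0 0 0 1;0 0 0 0 0 0 1;0 0 0 0 0 0 1;0 0 0 0 0 0 1",
  grip_force=40,
)

```text
clock: 4.6
eef_pos: [0.4499, -0.0344, 0.2677]
orientation: [2.14, -2.3, -0.0]
contact_force: [-0.4, -3.3, -1.7]
finger_gap: 0.0156
```

>>> carry_out(
  targets="0 0 -10 0 0 0 1;0 0 -30 0 0 0 1;0 0 -60 0 0 0 1;0 0 -95 0 0 0 1;0 0 -125 0 0 0 1;0 0 -140 0 0 0 1;0 0 -140 0 0 0 1;0 0 -140 0 0 0 1",
)

```text
clock: 5.4
eef_pos: [0.4496, -0.0342, 0.4077]
orientation: [-2.14, 2.3, -0.0]
contact_force: [0.2, 0.4, -1.1]
finger_gap: 0.016
```

```bash
python3 - <<'E'
from h import *
np.set_printoptions(precision=4,suppress=True)
s=telemetry.sense(); print(s)
for n in ('wrist','scene','top'):
    im,d,c=save(n,n+'3')
    a=finder.spot_point(n,'clip'); print(n,[(c[1]+c[2]@np.array(r["position"]),round(r["confidence"],2)) for r in a])
    a=finder.spot_point(n,'plate_mid'); print(n,[(c[1]+c[2]@np.array(r["position"]),round(r["confidence"],2)) for r in a])
E
```

```text
{'clock': 5.4, 'joint_pos': array([-0.2086,  0.246 ,  1.7499,  0.0002,  1.1456,  1.434 ]), 'qd': array([ 0.0003,  0.0242,  0.018 , -0.0019, -0.0063, -0.0007]), 'joint_torque': array([  0.0619, -62.7552, -35.8074,   0.0563,   0.1512,   0.0005]), 'eef_pos': array([ 0.4496, -0.0342,  0.4077]), 'orientation': array([-2.14  ,  2.2996, -0.0001]), 'contact_force': array([ 0.2434,  0.4075, -1.1414]), 'ft_torque': array([0.0103, 0.0373, 0.016 ]), 'finger_gap': 0.016028755207572527}
wrist [(array([ 0.4491, -0.0325,  0.1457]), 0.56)]
wrist [(array([ 0.6086, -0.07  ,  0.0618]), 0.59)]
scene [(array([ 0.4478, -0.0363,  0.1416]), 0.76)]
scene [(array([ 0.608 , -0.0694,  0.0614]), 0.56)]
top []
top [(array([ 0.6034, -0.0732,  0.0612]), 0.69)]
```

View pics/wrist3.png

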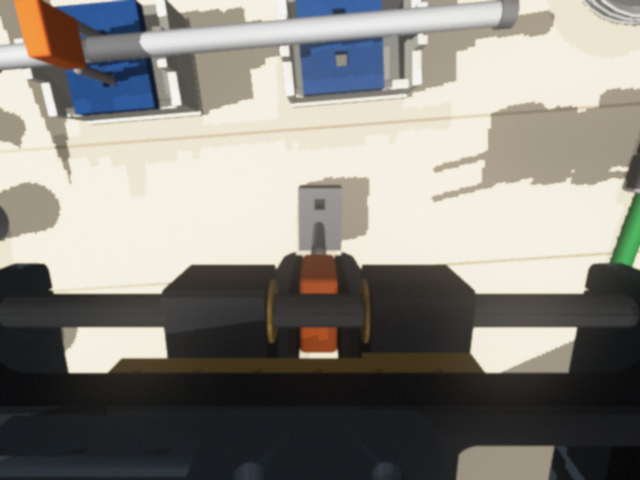

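View pics/scene3.png

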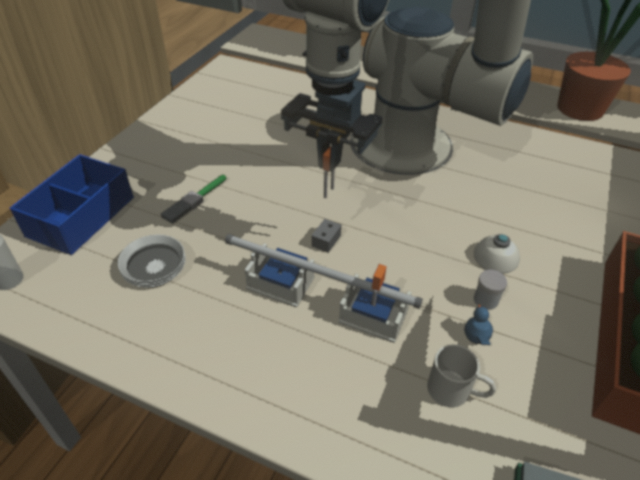

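```bash
cat >> h.py <<'E'
def proj(c,X):
    K,p,Rm=c; q=Rm.T@(np.array(X)-p); return K[0,0]*q[0]/q[2]+K[0,2],K[1,1]*q[1]/q[2]+K[1,2]
E
python3 - <<'E'
from h import *
np.set_printoptions(precision=4,suppress=True)
s=telemetry.sense(); Rt=R.from_rotvec(s['orientation'])
T=lambda x,y,z: s['eef_pos']+Rt.apply([x/1000,y/1000,z/1000])
def crop(f,u0,v0,u1,v1,k,pts,bgr):
    z=np.load('pics/'+f+'.npz'); c=(z['K'],z['p'],z['R']); a=cv2.resize(np.ascontiguousarray(z['im'][v0:v1,u0:u1,::-1]),None,fx=k,fy=k,interpolation=cv2.INTER_CUBIC)
    for p in pts:
        u,v=proj(c,p); print(f,u,v); cv2.circle(a,(int(k*(u-u0)+k/2),int(k*(v-v0)+k/2)),3,bgr,-1)
    cv2.imwrite('pics/'+f+'_c.png',a)
pts=[T(0,-16,264),T(0,16,264),T(0,-16,200),T(0,16,200),T(0,0,194)]
crop('scene3',290,130,370,220,6,pts,(0,255,0))
crop('wrist3',270,160,370,360,3,pts+[T(8,-17,156),T(-8,-17,156),T(8,17,156),T(-8,17,156),T(8,-17,194),T(-8,-17,194)],(0,255,0))
E
```

```text
scene3 324.8182807537705 196.55078875790292
scene3 331.79917779889286 188.03540325360973
scene3 325.5157727135645 172.2490103288355
scene3 332.7692652667813 163.8333977484991
scene3 329.2582175103632 165.62530741424285
wrist3 318.8314234869845 225.11000427507022
wrist3 318.8207077469804 268.38145901107936
wrist3 319.03450059655967 249.4061957172459
wrist3 319.01252508145456 305.53839951343315
wrist3 319.0485801404 281.99187173079014
wrist3 338.91974071513636 275.89875307730847
wrist3 299.63420076470607 275.9038319663321
wrist3 337.8464208006213 350.77950479014373
wrist3 300.6223259195335 350.78215920001463
wrist3 334.7064145753674 250.652999417509
wrist3 303.4168446430582 250.6576561529182
```

View pics/scene3_c.png

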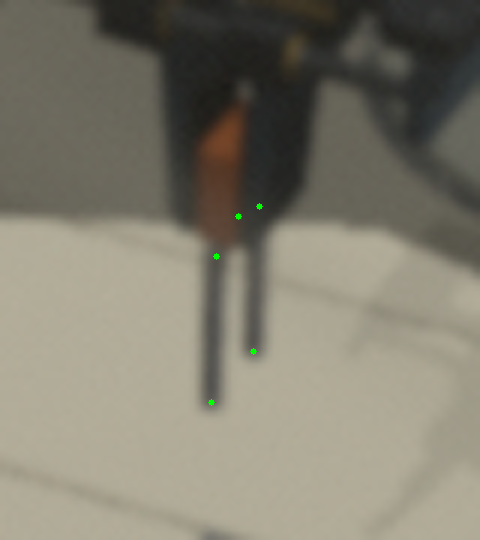

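View pics/wrist3_c.png

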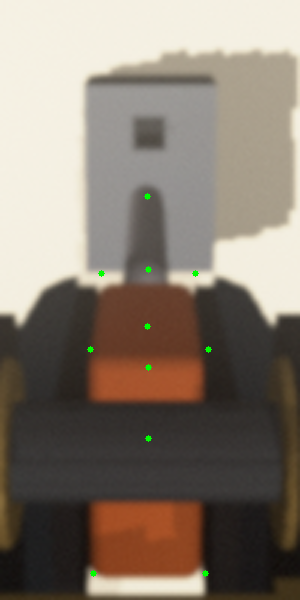

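```bash
python3 - <<'E'
from h import *
plan([.542,-.064,.4077],-89.6)
E
```

```text
shift [ 22.96 -93.97  -0.33] turn [ 0.03  0.01 -4.52] t 5.85 joints [-2.08672123e-01  2.46915524e-01  1.74920741e+00  3.69700093e-05
  1.14606227e+00  1.43403495e+00]
```

>>> carry_out(
  targets="10 -40 0 0 0 -2 1;20 -75 0 0 0 -4 1;23 -94 0 0 0 -4.5 1;23 -94 0 0 0 -4.5 1;23 -94 0 0 0 -4.5 1;23 -94 0 0 0 -4.5 1",
)

```text
clock: 6.45
eef_pos: [0.5413, -0.0638, 0.4076]
orientation: [2.229, -2.214, -0.001]
contact_force: [-0.6, 0.1, -0.7]
finger_gap: 0.016
```

```bash
python3 - <<'E'
from h import *
s=telemetry.sense(); print(s['eef_pos'],s['orientation'],s['contact_force'],s['clock'])
im,d,c=save('wrist','wr4'); P=cloud(c,d); print(c[1])
a=im[60:330,180:460,::-1]; cv2.imwrite('pics/wr4c.png',cv2.resize(a,None,fx=2.2,fy=2.2,interpolation=cv2.INTER_CUBIC))
m=(np.abs(P[...,2]-.092)<.006)&(np.abs(P[...,0]-.61)<.03)&(P[...,1]>-.17)&(P[...,1]<.08)
Q=P[m]; k=np.polyfit(Q[:,1],Q[:,0],1); print('rail',k,Q[:,2].max(),np.percentile(Q[:,2],95))
E
```

```text
[ 0.541274   -0.06377164  0.40759483] [ 2.22851916e+00 -2.21377377e+00 -1.11751133e-03] [-0.55027932  0.13326116 -0.72956608] 6.45
[ 0.60769193 -0.0630464   0.38805584]
rail [-0.00656924  0.60707229] 0.09629339870451309 0.0949416687419769
```

View pics/wr4.png

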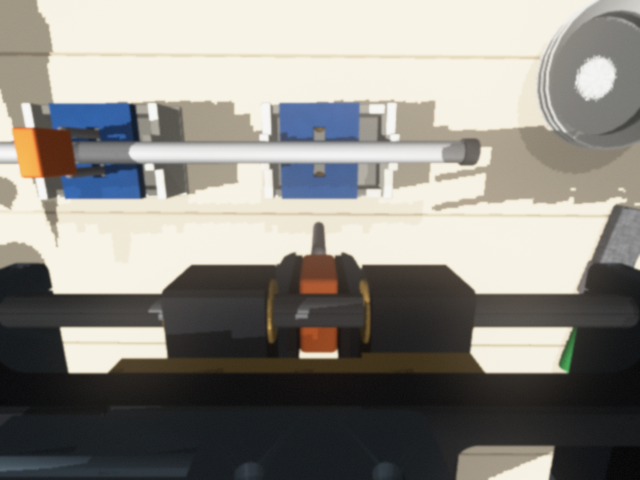

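View pics/wr4c.png

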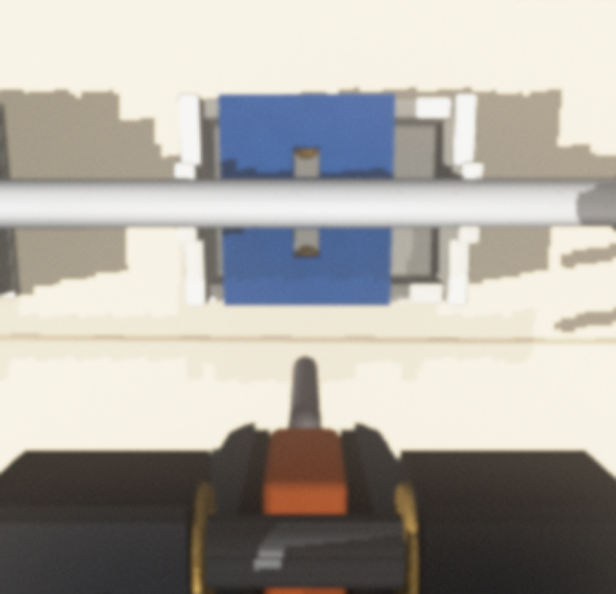

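```bash
python3 - <<'E'
from h import *
z=np.load('pics/wr4.npz'); c=(z['K'],z['p'],z['R'])
g=lambda u,v,zz: ray(c,180+(u-1)/2.2,60+(v-1)/2.2,zz)
for u,v in ((306.5,148),(306.5,257)): print('hole outer',g(u,v,.06))
for u in (294,319): print('hole y at far',g(u,165,.06),'near',g(u,240,.06))
for u,v in ((220,96),(393,96),(389,303),(225,303)): print('plate',g(u,v,.06))
for v in (179,228): print('rail edge',g(306,v,.085))
for u in (0,570): print('rail edges',g(u,181,.085),g(u,229,.085))
E
```

```text
hole outer [ 0.62868088 -0.0634638   0.06      ]
hole outer [ 0.58541979 -0.06375846  0.06      ]
hole y at far [ 0.62208297 -0.05846018  0.06      ] near [ 0.59231937 -0.05854996  0.06      ]
hole y at far [ 0.62214671 -0.06855683  0.06      ] near [ 0.5923848  -0.06887248  0.06      ]
plate [ 0.64815351 -0.02908366  0.06      ]
plate [ 0.64858427 -0.0975737   0.06      ]
plate [ 0.56652338 -0.09860432  0.06      ]
plate [ 0.5660844  -0.02959176  0.06      ]
rail edge [ 0.61597392 -0.06332033  0.085     ]
rail edge [ 0.59800139 -0.06344002  0.085     ]
rail edges [0.61452573 0.05138788 0.085     ] [0.59689215 0.05290773 0.085     ]
rail edges [ 0.61587558 -0.16227331  0.085     ] [ 0.59826487 -0.16380257  0.085     ]
```

```bash
python3 - <<'E'
from h import *
plan([.607,-.0635,.375],-89.6)
E
```

```text
shift [  0.19 -65.76  32.7 ] turn [ 0.03  0.01 -0.02] t 6.5 joints [-2.26840521e-01  3.78314647e-01  1.53949218e+00  2.51558753e-05
  1.22433897e+00  1.33724628e+00]
```

>>> carry_out(
  targets="0.2 -35 0 0 0 0 1;0.2 -65.8 0 0 0 0 1;0.2 -65.8 20 0 0 0 1;0.2 -65.8 32.7 0 0 0 1;0.2 -65.8 32.7 0 0 0 1;0.2 -65.8 32.7 0 0 0 1;0.2 -65.8 32.7 0 0 0 1",
)

```text
clock: 7.2
eef_pos: [0.6076, -0.0638, 0.376]
orientation: [-2.228, 2.214, -0.001]
contact_force: [0.9, 0.3, -1.0]
finger_gap: 0.0158
```

```bash
python3 - <<'E'
from h import *
s=telemetry.sense(); print(s['eef_pos'],s['orientation'],s['contact_force'],s['clock'])
save('scene','sc5'); im,d,c=save('wrist','wr5')
a=im[160:360,200:440,::-1]; cv2.imwrite('pics/wr5c.png',cv2.resize(a,None,fx=3,fy=3,interpolation=cv2.INTER_CUBIC))
a=cv2.imread('pics/sc5.png')[190:320,225:345]; cv2.imwrite('pics/sc5c.png',cv2.resize(a,None,fx=4.5,fy=4.5,interpolation=cv2.INTER_CUBIC))
plan([.607,-.0635,.326],-89.6)
E
```

```text
[ 0.60759318 -0.06383179  0.37596952] [-2.22827380e+00  2.21378283e+00 -1.37882445e-03] [ 0.91183788  0.32250223 -0.97012813] 7.2
shift [-0.37  0.77 49.91] turn [-0.07 -0.01 -0.03] t 7.3 joints [-2.02375685e-01  5.01576922e-01  1.41782607e+00 -7.84261224e-06
  1.22097844e+00  1.36188792e+00]
```

View pics/wr5c.png

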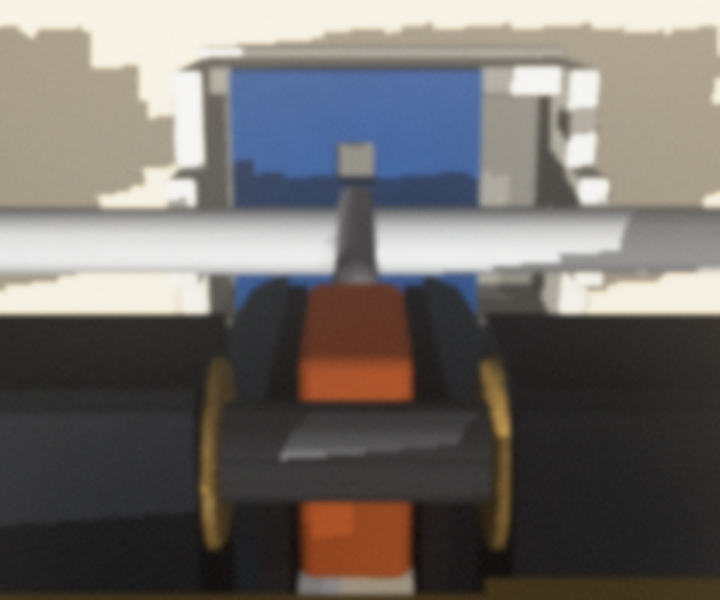

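View pics/sc5c.png

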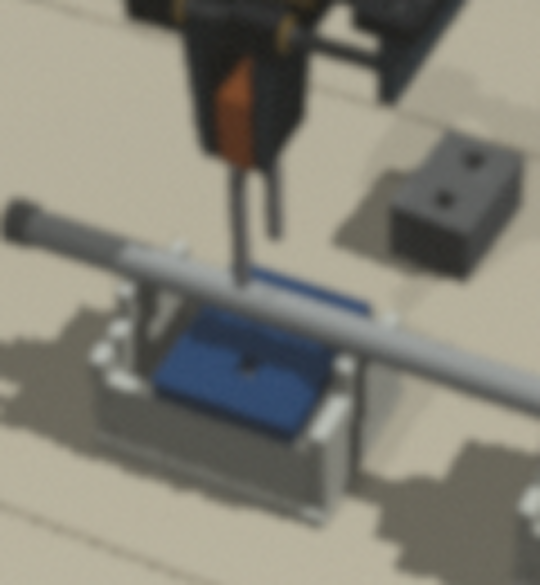

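>>> carry_out(
  targets="-0.2 0.5 15 0 0 0 1;-0.2 0.5 30 0 0 0 1;-0.2 0.5 42 0 0 0 1;-0.2 0.5 47 0 0 0 1;-0.2 0.5 47 0 0 0 1;-0.2 0.5 47 0 0 0 1",
)

```text
clock: 7.9
eef_pos: [0.6075, -0.0636, 0.3285]
orientation: [-2.229, 2.214, -0.001]
contact_force: [0.4, -0.8, -0.9]
finger_gap: 0.0157
```

```bash
python3 - <<'E'
from h import *
s=telemetry.sense(); print(s['eef_pos'],s['orientation'],s['contact_force'],s['clock'])
save('scene','sc6'); im,d,c=save('wrist','wr6')
a=im[120:320,200:440,::-1]; cv2.imwrite('pics/wr6c.png',cv2.resize(a,None,fx=3,fy=3,interpolation=cv2.INTER_CUBIC))
a=cv2.imread('pics/sc6.png')[190:320,225:345]; cv2.imwrite('pics/sc6c.png',cv2.resize(a,None,fx=4.5,fy=4.5,interpolation=cv2.INTER_CUBIC))
s=telemetry.sense(); print(s['eef_pos'])
E
```

```text
[ 0.60751441 -0.06364269  0.32853076] [-2.22863593e+00  2.21372018e+00 -8.89136755e-04] [ 0.35616556 -0.78507084 -0.94607249] 7.9
[ 0.60752776 -0.06365966  0.32872709]
```

View pics/wr6c.png

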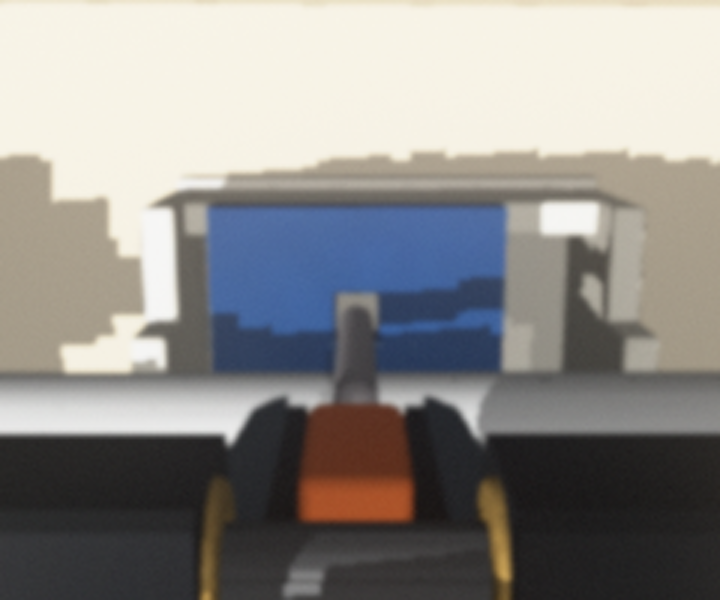

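View pics/sc6c.png

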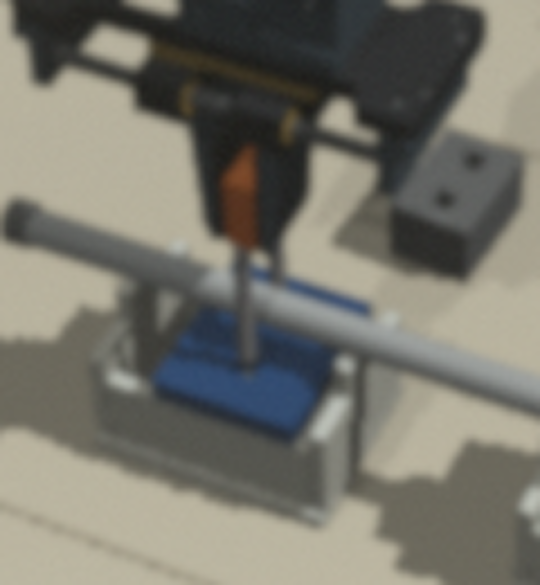

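>>> carry_out(
  targets="0 0 2 0 0 0 1;0 0 4 0 0 0 1;0 0 6 0 0 0 1;0 0 8 0 0 0 1;0 0 8 0 0 0 1",
)

```text
clock: 8.5
eef_pos: [0.6072, -0.0636, 0.3196]
orientation: [2.229, -2.214, -0.001]
contact_force: [-0.1, -0.4, -1.5]
finger_gap: 0.0155
```

>>> carry_out(
  targets="0 0 2 0 0 0 1;0 0 4 0 0 0 1;0 0 6 0 0 0 1;0 0 8 0 0 0 1;0 0 10 0 0 0 1;0 0 10 0 0 0 1",
)

```text
clock: 9.1
eef_pos: [0.6072, -0.0636, 0.3097]
orientation: [2.229, -2.214, -0.001]
contact_force: [-0.0, -0.5, -0.9]
finger_gap: 0.0157
```

Tips are at about 46 mm with no contact force, so I'm pressing on through the plungers in small steps.

>>> carry_out(
  targets="0 0 2 0 0 0 1;0 0 4 0 0 0 1;0 0 5 0 0 0 1;0 0 6 0 0 0 1;0 0 7 0 0 0 1;0 0 8 0 0 0 1;0 0 8 0 0 0 1",
)

```text
clock: 9.8
eef_pos: [0.6073, -0.0636, 0.3018]
orientation: [2.229, -2.214, -0.0]
contact_force: [1.0, -0.0, -1.1]
finger_gap: 0.016
```

>>> carry_out(
  targets="0 0 1 0 0 0 1;0 0 2 0 0 0 1;0 0 3 0 0 0 1;0 0 4 0 0 0 1;0 0 4 0 0 0 1",
)

```text
clock: 10.3
eef_pos: [0.6072, -0.0636, 0.2976]
orientation: [2.229, -2.214, -0.001]
contact_force: [2.6, 0.4, -4.4]
finger_gap: 0.0161
```

```bash
python3 - <<'E'
from h import *
s=telemetry.sense(); print(s['eef_pos'],s['orientation'],s['contact_force'],s['clock'])
save('scene','sc7'); im,d,c=save('wrist','wr7')
a=im[120:360,200:440,::-1]; cv2.imwrite('pics/wr7c.png',cv2.resize(a,None,fx=2.5,fy=2.5,interpolation=cv2.INTER_CUBIC))
a=cv2.imread('pics/sc7.png')[190:320,225:345]; cv2.imwrite('pics/sc7c.png',cv2.resize(a,None,fx=4.5,fy=4.5,interpolation=cv2.INTER_CUBIC))
E
```

```text
[ 0.6072014  -0.06358798  0.29762783] [ 2.22858488e+00 -2.21381487e+00 -7.32429502e-04] [ 2.64453001  0.39588843 -4.4293028 ] 10.3
```

View pics/sc7c.png

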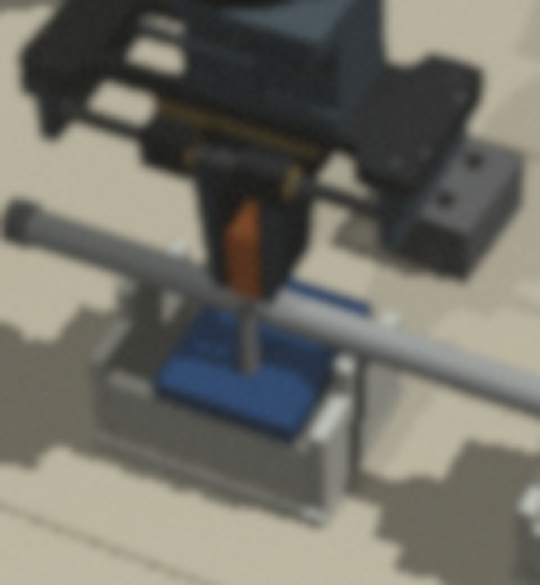

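View pics/wr7c.png

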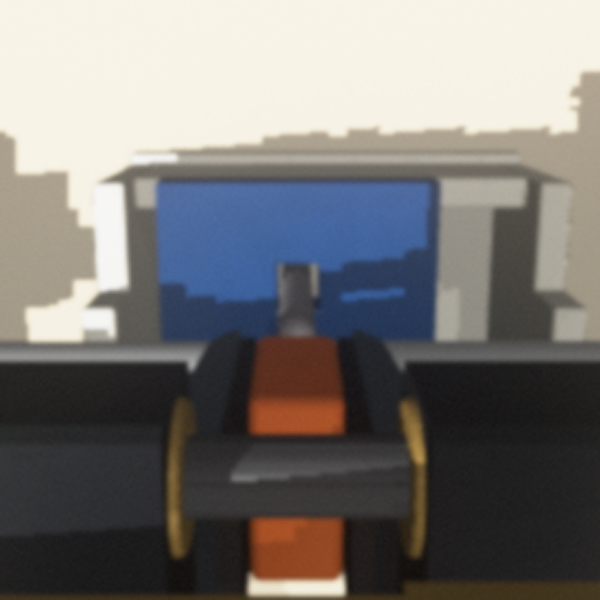

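>>> carry_out(
  targets="0 0 0.7 0 0 0 1;0 0 1.4 0 0 0 1;0 0 2 0 0 0 1;0 0 2 0 0 0 1",
)

```text
clock: 10.8
eef_pos: [0.6073, -0.0636, 0.296]
orientation: [-2.229, 2.214, 0.0]
contact_force: [0.7, 0.5, -0.4]
finger_gap: 0.0159
```

>>> carry_out(
  targets="0 0 0.7 0 0 0 1;0 0 1.4 0 0 0 1;0 0 2 0 0 0 1;0 0 2 0 0 0 1",
)

```text
clock: 11.2
eef_pos: [0.6072, -0.0636, 0.2938]
orientation: [2.229, -2.214, -0.0]
contact_force: [1.5, 0.4, -0.0]
finger_gap: 0.0157
```

>>> carry_out(
  targets="0 0 0.4 0 0 0 1;0 0 0.8 0 0 0 1;0 0 0.8 0 0 0 1",
)

```text
clock: 11.5
eef_pos: [0.6073, -0.0636, 0.2933]
orientation: [-2.229, 2.214, -0.0]
contact_force: [0.6, -0.1, 4.9]
finger_gap: 0.0159
```

```bash
python3 - <<'E'
from h import *
for i in range(3):
    s=telemetry.sense(); print(s['eef_pos'],s['contact_force'],s['ft_torque'],s['clock'])
    im,d,c=save('scene','sc8'); P=cloud(c,d); im=im.astype(int)
for cc in ((.607,-.0635),(.607,.137)):
    m=(im[...,0]>im[...,2]*1.8)&(np.abs(P[...,0]-cc[0])<.06)&(np.abs(P[...,1]-cc[1])<.06)&(P[...,2]>.08)&(P[...,2]<.16)
    Q=P[m]; print(len(Q),np.percentile(Q,[2,50,98],axis=0))
a=cv2.imread('pics/sc8.png')[190:340,225:425]; cv2.imwrite('pics/sc8c.png',cv2.resize(a,None,fx=4,fy=4,interpolation=cv2.INTER_CUBIC))
E
```

```text
[ 0.60732559 -0.06359775  0.29329997] [ 0.61831493 -0.13942342  4.94311644] [ 0.10928131 -0.09316109  0.04348446] 11.5
[ 0.60732876 -0.06358215  0.29334515] [0.62394084 0.49710781 4.50532132] [ 0.09681709 -0.16533898 -0.06319961] 11.55
[ 0.60733315 -0.06360984  0.29333853] [ 0.08776379 -0.16176261  3.67093217] [ 0.18203023 -0.1602658  -0.02098059] 11.6
144 [[ 0.60852503 -0.07188302  0.10466702]
 [ 0.6250329  -0.06386895  0.1302753 ]
 [ 0.62746042 -0.05420155  0.15134679]]
212 [[0.59485879 0.13120432 0.10497892]
 [0.61867981 0.1387761  0.13333021]
 [0.626145   0.14382902 0.14002357]]
```

View pics/sc8c.png

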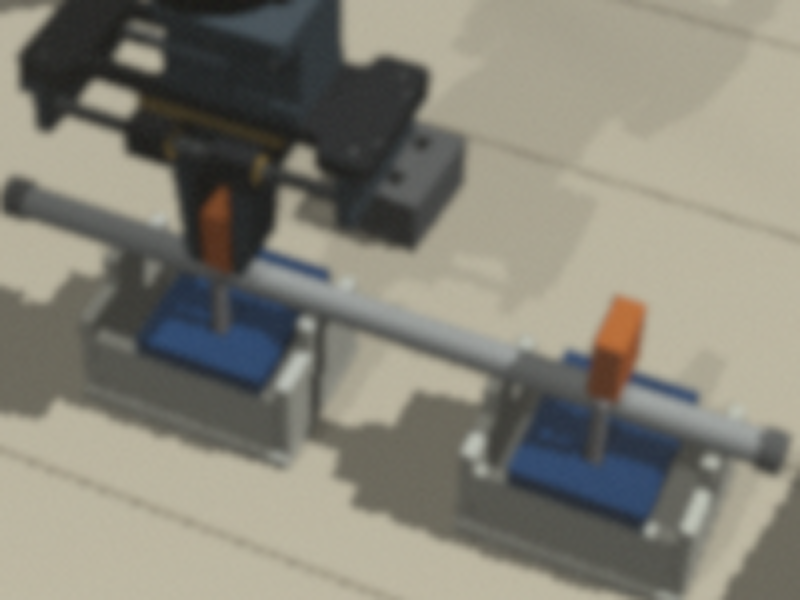

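>>> carry_out(
  targets="0 0 0.3 0 0 0 1;0 0 0.6 0 0 0 1;0 0 0.6 0 0 0 1",
)

```text
clock: 11.95
eef_pos: [0.6074, -0.0636, 0.2931]
orientation: [-2.229, 2.214, -0.001]
contact_force: [-1.5, 1.4, 10.5]
finger_gap: 0.0159
```

>>> carry_out(
  targets="0 0 0.3 0 0 0 1;0 0 0.6 0 0 0 1;0 0 0.6 0 0 0 1",
)

```text
clock: 12.25
eef_pos: [0.6073, -0.0636, 0.2929]
orientation: [-2.229, 2.214, -0.001]
contact_force: [-2.6, 0.3, 18.4]
finger_gap: 0.0159
```

>>> carry_out(
  targets="0 0 -1 0 0 0 1;0 0 -1 0 0 0 1;0 0 -1 0 0 0 0.7;0 0 -1 0 0 0 0.4;0 0 -1 0 0 0 0.2;0 0 -1 0 0 0 0.2;0 0 -1 0 0 0 0.2;0 0 -1 0 0 0 0.2;0 0 -20 0 0 0 0.2;0 0 -60 0 0 0 0.2;0 0 -100 0 0 0 0.2;0 0 -120 0 0 0 0.2;0 0 -120 0 0 0 0.2;0 0 -120 0 0 0 0.2",
)

```text
clock: 13.65
eef_pos: [0.6072, -0.0636, 0.4119]
orientation: [-2.229, 2.214, -0.0]
contact_force: [0.1, -0.2, -0.3]
finger_gap: 0.073
```

```bash
python3 - <<'E'
from h import *
s=telemetry.sense(); print(s['eef_pos'],s['contact_force'],s['finger_gap'],s['clock'])
for n in ('scene','wrist'):
  im,d,c=save(n,n+'9'); P=cloud(c,d); im=im.astype(int)
  for cc in ((.607,-.0635),(.607,.137)):
    m=(im[...,0]>im[...,2]*1.8)&(np.abs(P[...,0]-cc[0])<.04)&(np.abs(P[...,1]-cc[1])<.04)&(P[...,2]>.08)&(P[...,2]<.17)
    Q=P[m]; 
    if len(Q): print(n,len(Q),np.percentile(Q,[2,50,98],axis=0).round(4).tolist())
  print([(c[1]+c[2]@np.array(r["position"]),round(r["confidence"],2)) for r in finder.spot_point(n,'clip_seat')])
a=cv2.imread('pics/scene9.png')[190:340,225:425]; cv2.imwrite('pics/sc9c.png',cv2.resize(a,None,fx=4,fy=4,interpolation=cv2.INTER_CUBIC))
E
```

```text
[ 0.60717159 -0.06356036  0.41194445] [ 0.0987844  -0.16702445 -0.28482645] 0.07302810752024753 13.65
scene 228 [[0.5968, -0.0685, 0.1035], [0.6158, -0.0586, 0.1287], [0.6275, -0.0556, 0.14]]
scene 212 [[0.5947, 0.131, 0.1053], [0.6188, 0.1388, 0.1344], [0.6263, 0.144, 0.1407]]
[(array([ 0.60848247, -0.06522846,  0.09563079]), 0.76)]
wrist 1012 [[0.5919, -0.0706, 0.1147], [0.6105, -0.0636, 0.1379], [0.6243, -0.0564, 0.1394]]
wrist 2272 [[0.5909, 0.1277, 0.1044], [0.6078, 0.1292, 0.1323], [0.6228, 0.1425, 0.1395]]
[(array([ 0.60383176, -0.05951962,  0.09932555]), 0.86)]
```

View pics/sc9c.png

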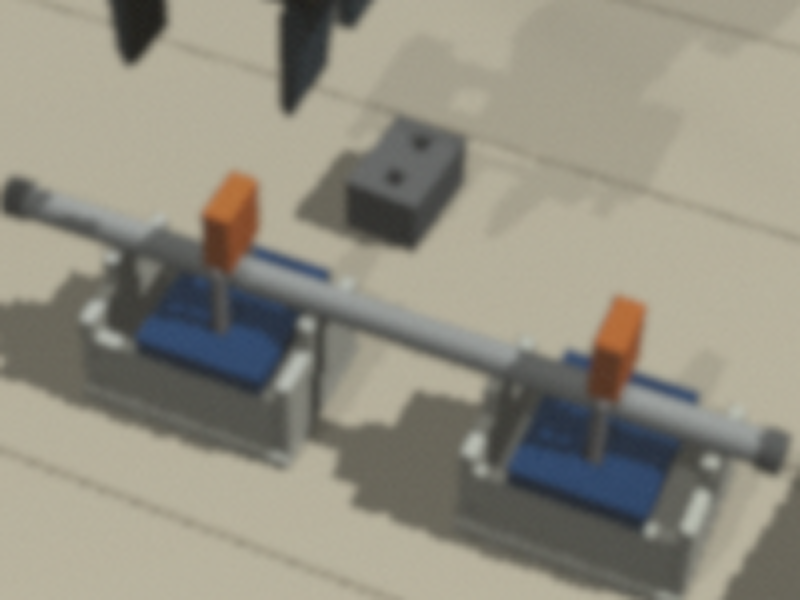

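View pics/wrist9.png

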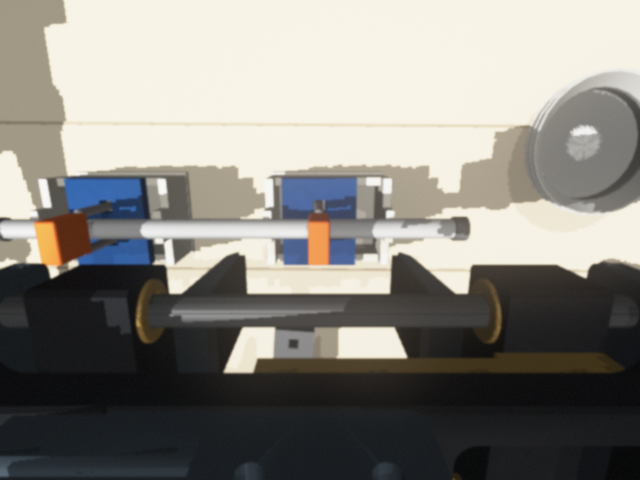

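```bash
python3 -c "
from rig import ticket
print(ticket.hand_in())"
```

```text
the job is handed in; nothing more can be done
None
```

The loose U-clip is out of its stand, astride the rail with both legs in the open bracket's holes, pressed home and released. I handed the job in at about 13.8 s on the clock. I found the holes by sight with the wrist camera, about 10 mm off the bracket's middle along the rail, so I never felt along the plate with the tips.

**Pressing:** The legs entered the holes with almost no force, about 1 N in the readings. The reading then reached 18 N with almost no further movement, which I took as the crossbar seating on the rail. That is the highest force I read, against the 40 N limit.

**Last checks:**
- **Seating height:** The wrist camera puts the top of the new clip's head at 139.4 mm, against 139.5 mm for the finished clip. The scene camera gives 140.0 mm and 140.7 mm.
- **Upright and clear:** The clip looks upright and in line with the bracket. The gripper is well above it, with no contact force.
- **Bystanders:** The arm passed over them at height. I did not measure them again afterwards.

**Doubtful readings:**
- **Crossbar height:** The network's estimates were 95.6 mm (scene) and 99.3 mm (wrist), against a limit of 96.5 mm. They differ by about the network's own 4 mm error, so I relied on the head-height comparison instead.
- **Plunger force:** I did not read a clear 3 to 16 N resistance from the plungers, only a brief −4.4 N on the way down.

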